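# Lay the display deck into its bay

## Robot

A 7-joint arm with a two-finger parallel gripper is mounted at the origin on a cart in front of the work surface, level with it; the furniture and walls round the work are solid. World frame = base frame: x ahead of the robot, y to its left, z up, the work surface at z = 0. Lengths are in m, angles in rad, forces in N, time in s.
With the tool pointing down it reaches from about 0.4 to 0.9 m from the base axis. Payload 5.5 kg.
Tool frame: the origin (TCP) lies midway between the tips of the shut fingers; the grasp point (between the pads) lies 19 mm behind it; z points along the fingers, y is the direction in which the jaws open and shut (so a half turn about z gives the same grasp; the last joint's range is limited). The gripper opens to 92 mm and grips with 3 to 60 N. Pads are 19 mm wide; open, the fingers measure 130 mm over their backs; the gripper's body (75 mm by 190 mm) begins 47 mm behind the grasp point.
Start: joints at [1.532, 0.501, -0.427, 1.55, 0.221, 1.138, -0.21], TCP at [0.193, -0.621, 0.227] pointing down, gripper open.
Joint ranges: [-2.88, 2.88], [-0.31, 2.03], [-1.54, 1.56], [0.2, 2.42], [-1.41, 4.55], [0.19, 2.02], [-2.57, 2.57]. Speed limits (rad/s): [2.57, 2.57, 3.14, 3.14, 3.14, 3.14, 3.14].

## Interface

Orientations are given as a 3x3 rotation matrix whose columns are the frame's x, y, z axes.
In Python, from cell import sensors, snapshot, camera_info, arm gives the robot as it stands.
- The arm moves only by the tool step_arm, never from a script. Its argument "increments" is a list of rows, each a list of 2 entries, a list of its own where there are three numbers: the shift along the tool's x, y, z in cm, then the turn, a rotation vector about the tool's x, y, z in rad. A call has exactly 10 rows; each row shifts and turns the commanded pose from where the row before left it, along the tool's axes as they then stand; what a row does not reach is not made up. A row lasts 1/12 s, in which the tool goes at most 41.7 mm and 7.16 degrees, less where a joint would pass 70% of its speed; a pose out of reach is approached as far as the arm can. A call with a gripper value outside its range is refused whole. "gripper" is the finger opening in cm, from 0 to 9.18, set as the call begins (left out, the last holds). The fingers move at their own pace and stop on an object; the grip force is fixed at half the most. Time passes only in rows, so rows that do not move let the fingers close, or fill a call up. It gives the time, the measured TCP pose, the force and the opening at its end, in the units of the state.
- sensors.observe(): the state, without advancing time (a new reading comes with each control period).
- snapshot(name): name is "scene" or "side" or "wrist"; returns the picture (420x560x3 uint8, blue, green, red); there is no depth.
- camera_info(name): a dict with "intrinsics" (3x3 intrinsics, pixels), "origin" and "attitude" of the camera in the world. Camera axes: x right, y up, looking along -z (the intrinsics and any distortion apply to the point x, -y, -z); pixel columns grow to the right and rows downward; lengths in m; the calibration is good to about 2 mm. A picture is of the moment at which its call begins: read the wrist's pose just before it. camera_info takes no time and is no camera call; for the wrist camera it gives the pose at the moment of the call.
- arm.hand_in(): hands the job in, once; it reports no verdict.
The state is a dict: "clock": time; "joint_positions": joint angles; "qd": joint speeds; "effort": joint torques, N m; "eef_pos": TCP position; "tool_rot": TCP orientation; "ft_force": force on the tool from outside, world axes, zero at the start; "torque": the same for the moment, N m; "grip_width": opening from 0.0 (shut) to 1.0 (fully open).
Only numpy, scipy, OpenCV 4.12 (cv2) and the standard library are available. Lean on these libraries where they do the work, as an engineer would, in place of code of your own. Each camera call takes 0.05 s, during which the arm holds its last target.

## Task

The card deck box standing on its end is to be laid on show: with a fingertip high on its front, push it over onto its back so that it falls towards the low three-sided wooden bay, then push it gently along the surface into the bay until it lies straight, cover up, against the back stop. Only touch and push it, do not pinch, lift or carry it, and leave the dropper bottle, the tin and the crystal beside it where they are.

Things in the scene. Friction and masses are not known exactly. Their poses are not given: they have to be found in the camera images.
- deck: card deck box on its small end, 35 thick x 90 wide x 125 mm tall, 0.26 to 0.5 kg. Origin: centre of the end it stands on. x: through the 35 mm thickness, from the picture cover (x = -17.5 mm) to the back (+17.5 mm), which looks roughly at the bay mouth; y: the 90 mm width; z: the 125 mm length, up at the start. Pushed high on the cover it tips over its back edge; lying cover up, x points down
- deck_head (a point): centre of the box's other small end, the top one while it stands (125 mm from the origin along z); this end goes into the bay first
- deck_heel (a point): middle of the lower edge of the box's back (17.5 mm from the origin along x): the edge it tips about, which stays on the surface all the time
- bay: low wooden frame fixed to the surface, three-sided, no raised floor. Rails 12 mm thick, 22 mm high; inner width 104 mm, straight sides 60 mm long, then flared lips widening to about 145 mm at 107 mm from the stop, so the deck home sticks out of it. Origin: on the surface, middle of the back stop's inner face. x: level, from the mouth into the stop (the way to push); y: across; z: up
- bottle_center (a point): loose bystander: dark dropper bottle, 45 mm diameter, 160 mm high; point at its centre, half-way up
- tin_center (a point): loose bystander: flat round salve tin, 53 mm diameter, 22 mm high; point at its centre
- crystal_center (a point): loose bystander: upright pointed crystal, 31x27 mm, 70 mm high; point at its centre
Not all that is in view belongs to the job. Leave any red look-alike of the deck alone.

How it is judged:
By the outcome, as a careful person would: the job done as asked, in the order asked, and still so for the second after the job is handed in, with the robot touching nothing.
It also fails if it takes over 48 s, if anything falls off the work surface, if the arm or the gripper's body presses on something with over 40 N, if the wrist force passes 120 N, or if a joint passes its speed limit or range.

## Working session

There is one attempt and no reset: what is moved stays moved. The work goes in short steps, Python scripts to look and compute and a tool call to move; the robot and the scene stay as the last step left them, time stands still between calls to the robot, and variables do not carry over. Pictures are saved under pics/ and viewed, and the job is handed in when it is done.

Besides the shell and the picture viewer there is one more tool, called after "Call:" in YAML: its name, and indented under it one key for each argument. step_arm: Moves the arm, as the interface text tells. Its arguments: {"type":"object","properties":{"increments":{"type":"array","items":{"type":"array"}},"gripper":{"type":"number"}},"required":["increments"]}

```bash
mkdir -p pics; ls
python3 - <<'E'
from cell import sensors, snapshot, camera_info, arm
import cv2
s=sensors.observe(); print(s)
for n in ["scene","side","wrist"]:
    ci=camera_info(n); print(n,ci)
    cv2.imwrite(f"pics/{n}0.png",snapshot(n))
E
```

```text
pics
{'clock': 0.0, 'joint_positions': array([ 1.53216887,  0.50185414, -0.42679131,  1.55141487,  0.2207966 ,
        1.1382946 , -0.21028712]), 'qd': array([ 1.05747834e-05, -2.04038038e-04, -5.79512683e-05,  4.67654286e-04,
        1.65770074e-04, -1.60088049e-05,  1.45246579e-03]), 'effort': array([ 5.51688954e-04, -5.66590691e+01, -5.81602380e+00, -2.79105967e+01,
       -6.87483838e-02,  3.08654225e-02,  2.13896838e-04]), 'eef_pos': array([ 0.19297884, -0.61997805,  0.22568903]), 'tool_rot': array([[ 9.54777201e-01,  2.97321796e-01, -4.96660537e-04],
       [ 2.97322201e-01, -9.54775411e-01,  1.85039292e-03],
       [ 7.59628784e-05, -1.91438118e-03, -9.99998165e-01]]), 'ft_force': array([ 0.63848883, -0.33095745, -0.1014546 ]), 'torque': array([-0.01655049, -0.01162138, -0.04446289]), 'grip_width': 1.000112423038584}
scene {'intrinsics': array([[415.01059346,   0.        , 272.47201304],
       [  0.        , 415.01059346, 205.93206674],
       [  0.        ,   0.        ,   1.        ]]), 'origin': array([0.20045676, 0.66211777, 0.50525376]), 'attitude': array([[-0.89530056, 
[... 204 characters left out ...]
  0.        , 509.41431255, 216.21747936],
       [  0.        ,   0.        ,   1.        ]]), 'origin': array([0.02121377, 0.72022248, 0.67491621]), 'attitude': array([[-0.82375953,  0.2787711 , -0.4936668 ],
       [-0.566785  , -0.42526071,  0.70562603],
       [-0.01322895,  0.8610691 ,  0.50831584]])}
wrist {'intrinsics': array([[294.51761858,   0.        , 280.06879033],
       [  0.        , 294.51761858, 205.47980221],
       [  0.        ,   0.        ,   1.        ]]), 'origin': array([ 0.25938913, -0.59967886,  0.38533443]), 'attitude': array([[ 0.29672054,  0.92121338,  0.25164028],
       [-0.9549616 ,  0.28686617,  0.07586929],
       [-0.00229527, -0.26281878,  0.96484249]])}
```

View pics/scene0.png

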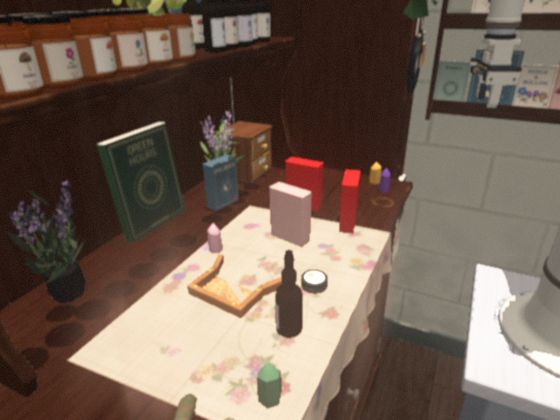

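View pics/side0.png

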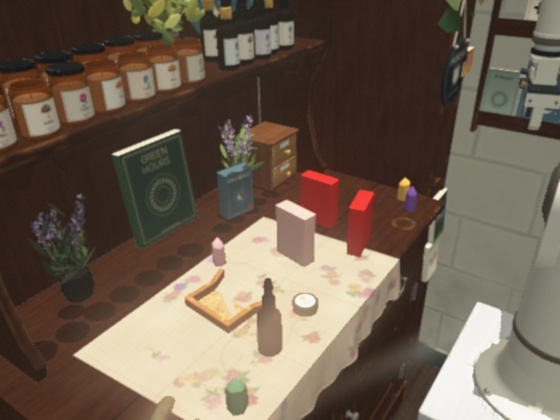

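View pics/wrist0.png

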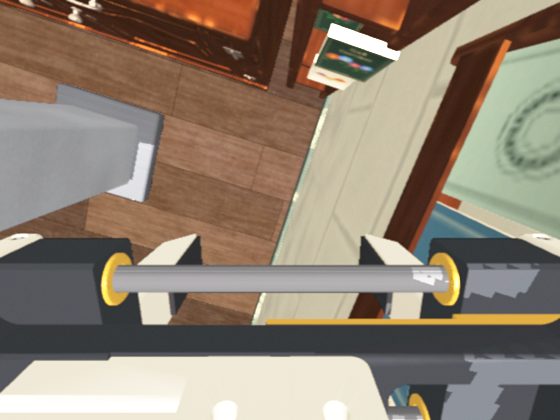

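Run:
```python
import cv2
a=cv2.imread("pics/scene0.png")[150:350,170:370]; cv2.imwrite("pics/s1.png",cv2.resize(a,(600,600),interpolation=cv2.INTER_CUBIC))
a=cv2.imread("pics/side0.png")[170:370,170:370]; cv2.imwrite("pics/s2.png",cv2.resize(a,(600,600),interpolation=cv2.INTER_CUBIC))
```

```text
(no output)
```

View pics/s1.png

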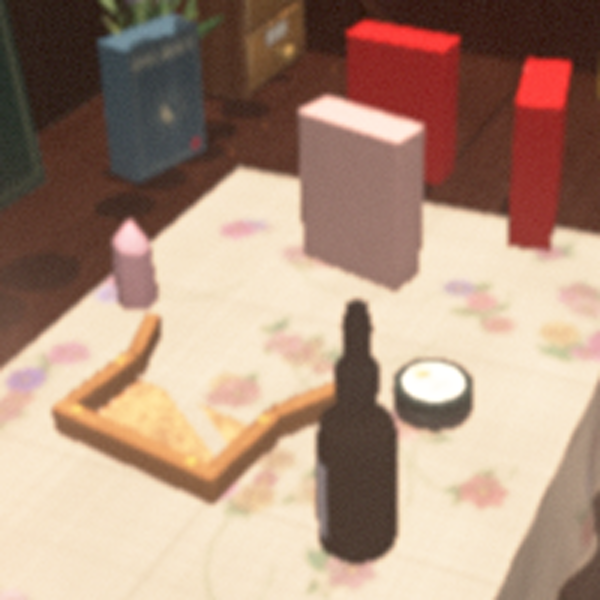

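View pics/s2.png

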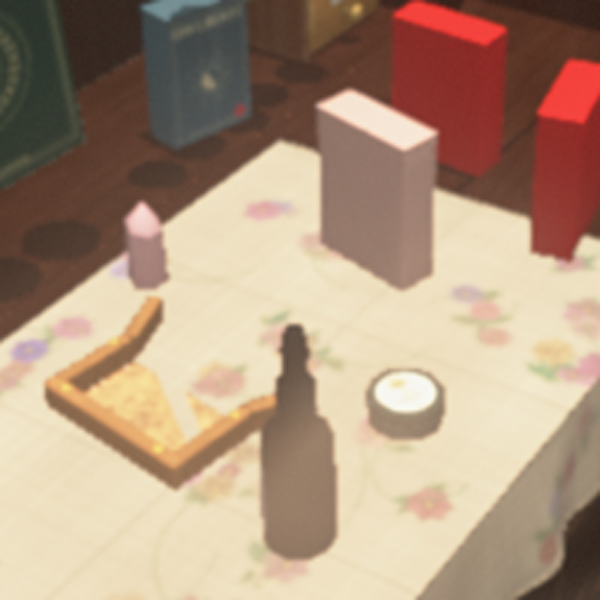

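```bash
cat > h.py <<'E'
import numpy as np,cv2
from scipy.optimize import least_squares
CI={'scene':(np.array([[415.01059346,0,272.47201304],[0,415.01059346,205.93206674],[0,0,1]]),np.array([0.20045676,0.66211777,0.50525376]),np.array([[-0.89530056,0.18779307,-0.40394389],[-0.44505104,-0.41605093,0.79298877],[-0.01914343,0.88973895,0.45606813]])),
'side':(np.array([[509.41431255,0,278.10029891],[0,509.41431255,216.21747936],[0,0,1]]),np.array([0.02121377,0.72022248,0.67491621]),np.array([[-0.82375953,0.2787711,-0.4936668],[-0.566785,-0.42526071,0.70562603],[-0.01322895,0.8610691,0.50831584]]))}
def proj(n,P):
    K,o,R=CI[n]; q=(np.atleast_2d(P)-o)@R; q=q*[1,-1,-1]; q=q@K.T; return q[:,:2]/q[:,2:]
def ray(n,uv,z=0):
    K,o,R=CI[n]; d=np.linalg.inv(K)@[uv[0],uv[1],1]; d=R@(d*[1,-1,-1]); return o+d*(z-o[2])/d[2]
def T(p,L):
    x,y,a=p; c,s=np.cos(a),np.sin(a); L=np.atleast_2d(L)
    return np.c_[x+c*L[:,0]-s*L[:,1],y+s*L[:,0]+c*L[:,1],L[:,2]]
def fit(obs,p0):
    # obs: list (cam,local,uv)
    f=lambda p:np.concatenate([(proj(n,T(p,L))[0]-uv) for n,L,uv in obs])
    r=least_squares(f,p0,loss='soft_l1'); return r.x,r.fun.reshape(-1,2)
# picture overlay
E
python3 - <<'E'
from h import *
o={'scene':(170,150),'side':(170,170)}
def mk(l): return [(n,np.array(L)/1000,np.array([u/3+o[n][0],v/3+o[n][1]])) for n,L,(u,v) in l]
# deck local: x thickness, y: image left=-y
D=mk([('scene',(17.5,-45,125),(301,112)),('scene',(17.5,45,125),(397,143)),('scene',(-17.5,45,125),(424,122)),('scene',(-17.5,-45,125),(328,97)),
('scene',(17.5,-45,0),(306,252)),('scene',(17.5,45,0),(397,289)),('scene',(-17.5,45,0),(417,270)),
('side',(17.5,-45,125),(318,107)),('side',(17.5,45,125),(405,150)),('side',(-17.5,45,125),(437,130)),('side',(-17.5,-45,125),(350,90)),
('side',(17.5,-45,0),(322,243)),('side',(17.5,45,0),(404,289)),('side',(-17.5,45,0),(433,270))])
p0=ray('scene',(287,240)); print(p0)
dk,r=fit(D,[p0[0],p0[1],1.57]); print('deck',dk,np.degrees(dk[2]));print(r.round(1).tolist())
B=mk([('scene',(12,-64,22),(55,410)),('scene',(12,64,22),(212,483)),('scene',(12,64,0),(212,500)),('scene',(-60,-64,22),(125,355)),
('side',(12,-64,22),(47,385)),('side',(12,64,22),(176,470)),('side',(12,64,0),(176,488)),('scene',(-107,-72.5,22),(158,318)),('side',(-107,-72.5,22),(162,302))])
p0=ray('scene',(215,300))
b,r=fit(B,[p0[0],p0[1],1.57]); print('bay',b,np.degrees(b[2]));print(r.round(1).tolist())
for nm,uv in dict(bottle=[(357,552),(299,551)],tin=[(433,420),(404,430)],crystal=[(138,302),(150,284)]).items():
    for n,(u,v) in zip(('scene','side'),uv): print(nm,n,ray(n,(u/3+o[n][0],v/3+o[n][1]),0).round(4))
tt=ray('scene',(433/3+170,380/3+150),.022);print('tintop',tt, ray('side',(404/3+170,390/3+170),.022))
c,s=np.cos(b[2]),np.sin(b[2])
rel=np.array([[c,s],[-s,c]])@(dk[:2]-b[:2]); print('deck in bay',rel, np.degrees(dk[2]-b[2]))
for n in ('scene','side'):
    im=cv2.imread(f'pics/{n}0.png')
    S=3; ox,oy=o[n]; im=cv2.resize(im[oy:oy+200,ox:ox+200],(600,600),interpolation=cv2.INTER_CUBIC)
    def pl(P,cl,closed=True):
        q=((proj(n,P)-[ox,oy])*S).astype(np.int32); cv2.polylines(im,[q],closed,cl,1)
    for z in (0,.125): pl(T(dk,[[.0175*i,.045*j,z] for i,j in((1,1),(1,-1),(-1,-1),(-1,1))]),(0,255,0))
    pl(T(b,np.array([[-107,-72.5,22],[-60,-52,22],[0,-52,22],[0,52,22],[-60,52,22],[-107,72.5,22]])/1e3),(255,0,0),False)
    pl(T(b,np.array([[-60,-64,22],[12,-64,22],[12,64,22],[-60,64,22]])/1e3),(255,0,0),False)
    cv2.imwrite(f'pics/ov_{n}.png',im)
E
```

```text
[ 0.54111003 -0.07645073  0.        ]
deck [ 0.5399521  -0.08978918  1.36275293] 78.07999114083314
[[-1.5, -1.2], [-0.1, -1.1], [0.2, 0.1], [-0.9, -1.4], [-2.0, 0.5], [-0.8, 0.6], [1.2, 0.3], [0.0, -1.0], [0.5, -0.5], [1.1, 0.3], [0.7, -0.7], [-0.5, 0.4], [-0.0, 1.4], [1.1, 1.3]]
bay [0.56510963 0.1769325  1.45361816] 83.28618564233095
[[-2.3, -0.8], [0.2, -0.5], [0.8, 3.6], [-0.3, -1.7], [-1.9, 0.0], [-0.1, 0.8], [0.7, 3.6], [0.3, -1.9], [0.3, -1.3]]
bottle scene [0.4148 0.1908 0.    ]
bottle side [0.4151 0.1902 0.    ]
tin scene [0.4186 0.0655 0.    ]
tin side [0.4198 0.0644 0.    ]
crystal scene [0.6654 0.0298 0.    ]
crystal side [0.6645 0.0317 0.    ]
tintop [0.4236981 0.0541585 0.022    ] [0.42749797 0.05263671 0.022     ]
deck in bay [-0.26783381 -0.00619747] -5.206194501497797
```

View pics/ov_scene.png

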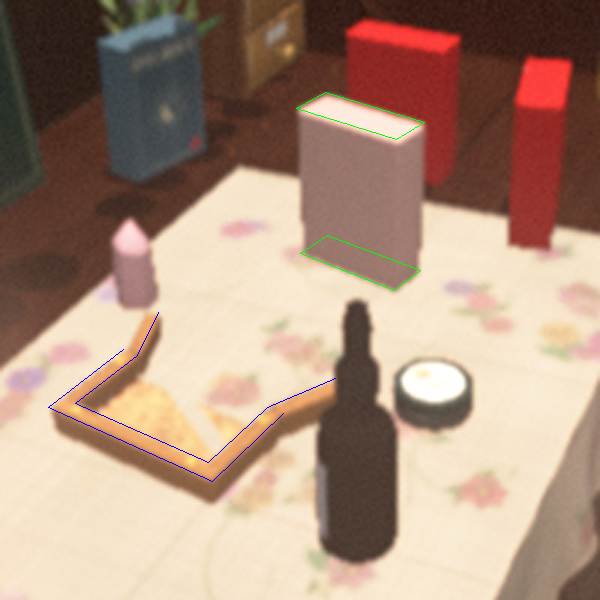

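View pics/ov_side.png

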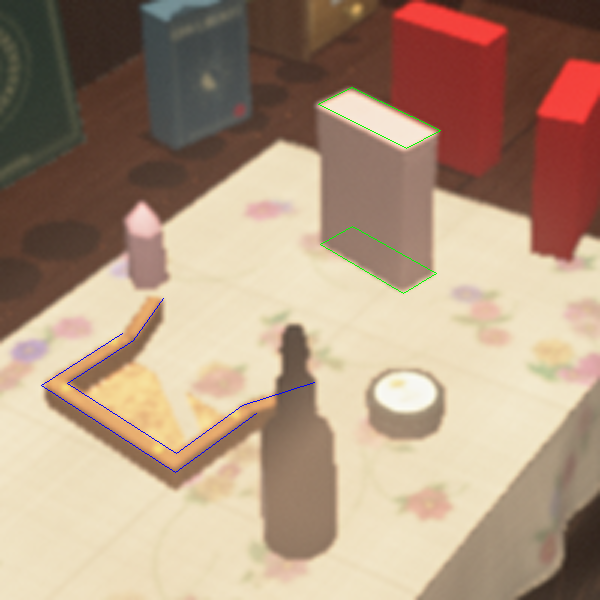

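Run:
```python
from h import *
o={'scene':(170,150),'side':(170,170)}
for n,l in dict(scene=[(440,183,0),(456,172,0),(348,40,.125),(445,52,.125),(460,38,.125),(512,245,0),(550,248,0),(517,105,.125),(563,110,.125)],side=[(483,175,0),(500,162,0),(393,15,.125),(495,43,.125),(506,30,.125),(533,250,0),(570,260,0)]).items():
    for u,v,z in l: print(n,u,v,z,ray(n,(u/3+o[n][0],v/3+o[n][1]),z).round(3))
```

```text
scene 440 183 0 [ 0.53  -0.238  0.   ]
scene 456 172 0 [ 0.525 -0.263  0.   ]
scene 348 40 0.125 [ 0.611 -0.223  0.125]
scene 445 52 0.125 [ 0.527 -0.23   0.125]
scene 460 38 0.125 [ 0.527 -0.264  0.125]
scene 512 245 0 [ 0.441 -0.163  0.   ]
scene 550 248 0 [ 0.413 -0.171  0.   ]
scene 517 105 0.125 [ 0.442 -0.154  0.125]
scene 563 110 0.125 [ 0.408 -0.159  0.125]
side 483 175 0 [ 0.532 -0.24   0.   ]
side 500 162 0 [ 0.531 -0.266  0.   ]
side 393 15 0.125 [ 0.621 -0.238  0.125]
side 495 43 0.125 [ 0.527 -0.239  0.125]
side 506 30 0.125 [ 0.531 -0.264  0.125]
side 533 250 0 [ 0.446 -0.166  0.   ]
side 570 260 0 [ 0.417 -0.169  0.   ]
```

Run:
```python
from h import *
for n,u,v in [('scene',410,183),('scene',400,200),('scene',390,240),('scene',360,310),('scene',290,165),('side',445,205),('side',440,225),('side',400,270),('side',330,170)]: print(n,u,v,ray(n,(u,v)).round(3))
for n,u,v,z in [('scene',40,80,.4),('scene',295,45,.4),('side',330,45,.4),('side',60,150,.4)]: print(n,u,v,z,ray(n,(u,v),z).round(3))
```

```text
scene 410 183 [ 0.344 -0.516  0.   ]
scene 400 200 [ 0.348 -0.39   0.   ]
scene 390 240 [ 0.328 -0.174  0.   ]
scene 360 310 [0.325 0.083 0.   ]
scene 290 165 [ 0.727 -0.505  0.   ]
side 445 205 [ 0.336 -0.511  0.   ]
side 440 225 [ 0.312 -0.404  0.   ]
side 400 270 [ 0.32  -0.172  0.   ]
side 330 170 [ 0.702 -0.534  0.   ]
scene 40 80 0.4 [0.778 0.26  0.4  ]
scene 295 45 0.4 [ 0.603 -0.257  0.4  ]
side 330 45 0.4 [ 0.65  -0.411  0.4  ]
side 60 150 0.4 [0.642 0.356 0.4  ]
```

```bash
cat > plan.py <<'E'
import numpy as np, json, sys
from scipy.spatial.transform import Rotation as Rn
# usage: rows(start_pos,start_R,[(n,pos,yaw_deg),...]) 
def rows(p,R,wps):
    out=[];p=np.array(p,float);R=np.array(R,float)
    for n,q,yaw in wps:
        a=np.radians(yaw); Rt=np.array([[np.cos(a),np.sin(a),0],[np.sin(a),-np.cos(a),0],[0,0,-1]])
        q=np.array(q,float)
        for k in range(n,0,-1):
            dp=np.round(R.T@((q-p)/k)*100,2); rv=np.round(Rn.from_matrix(R.T@Rt).as_rotvec()/k,3)
            out.append([dp.tolist(),rv.tolist()])
            p=p+R@dp/100; R=R@Rn.from_rotvec(rv).as_matrix()
    print(json.dumps(out)); print(len(out),p.round(4),np.degrees(np.arctan2(R[1,0],R[0,0])).round(2),R[2].round(3))
    return p,R
E
python3 - <<'E'
from plan import *
from cell import sensors
s=sensors.observe();p,R=s['eef_pos'],s['tool_rot']
p,R=rows(p,R,[(10,(.19,-.42,.30),17.3)])
p,R=rows(p,R,[(10,(.36,-.22,.28),60)])
p,R=rows(p,R,[(10,(.525,-.155,.20),78)])
E
```

```text
[[[0.57, -1.92, -0.74], [-0.0, -0.0, -0.0]], [[0.57, -1.92, -0.74], [-0.0, -0.0, -0.0]], [[0.57, -1.92, -0.74], [-0.0, -0.0, -0.0]], [[0.56, -1.92, -0.74], [-0.0, -0.0, -0.0]], [[0.57, -1.92, -0.74], [-0.0, -0.0, -0.0]], [[0.56, -1.92, -0.74], [-0.0, -0.0, -0.0]], [[0.57, -1.92, -0.73], [-0.0, -0.0, -0.0]], [[0.56, -1.92, -0.74], [-0.0, -0.0, -0.0]], [[0.57, -1.92, -0.73], [-0.001, -0.0, -0.0]], [[0.56, -1.93, -0.74], [-0.0, -0.0, -0.0]]]
10 [ 0.19 -0.42  0.3 ] 17.3 [ 0. -0. -1.]
[[[2.22, -1.4, 0.2], [-0.0, -0.0, -0.075]], [[2.32, -1.23, 0.2], [-0.0, -0.0, -0.074]], [[2.4, -1.06, 0.2], [-0.0, -0.0, -0.075]], [[2.47, -0.88, 0.2], [-0.0, -0.0, -0.074]], [[2.53, -0.69, 0.2], [-0.0, -0.0, -0.075]], [[2.58, -0.5, 0.2], [-0.0, -0.0, -0.074]], [[2.61, -0.31, 0.2], [-0.0, -0.0, -0.075]], [[2.62, -0.11, 0.2], [-0.0, -0.0, -0.074]], [[2.62, 0.08, 0.2], [-0.0, -0.0, -0.075]], [[2.61, 0.28, 0.21], [-0.0, -0.0, -0.074]]]
10 [ 0.36 -0.22  0.28] 59.98 [ 0. -0. -1.]
[[[1.39, 1.1, 0.8], [-0.0, -0.0, -0.031]], [[1.35, 1.15, 0.8], [-0.0, -0.0, -0.031]], [[1.32, 1.19, 0.8], [-0.0, -0.0, -0.032]], [[1.28, 1.23, 0.8], [-0.0, -0.0, -0.031]], [[1.24, 1.27, 0.8], [-0.0, -0.0, -0.032]], [[1.2, 1.31, 0.8], [-0.0, -0.0, -0.031]], [[1.16, 1.34, 0.8], [-0.0, -0.0, -0.032]], [[1.11, 1.38, 0.8], [-0.0, -0.0, -0.031]], [[1.07, 1.41, 0.8], [-0.0, -0.0, -0.032]], [[1.02, 1.45, 0.8], [-0.0, -0.0, -0.031]]]
10 [ 0.525 -0.155  0.2  ] 77.97 [ 0. -0. -1.]
```

Call:
step_arm:
  increments:
    - [[0.57,-1.92,-0.74],[0,0,0]]
    - [[0.57,-1.92,-0.74],[0,0,0]]
    - [[0.57,-1.92,-0.74],[0,0,0]]
    - [[0.57,-1.92,-0.74],[0,0,0]]
    - [[0.57,-1.92,-0.74],[0,0,0]]
    - [[0.57,-1.92,-0.74],[0,0,0]]
    - [[0.57,-1.92,-0.74],[0,0,0]]
    - [[0.57,-1.92,-0.74],[0,0,0]]
    - [[0.57,-1.92,-0.74],[0,0,0]]
    - [[0.57,-1.92,-0.74],[0,0,0]]
  gripper: 0

```text
clock: 0.98
eef_pos: [0.1904, -0.4191, 0.3008]
tool_rot: [[0.955, 0.297, -0.0], [0.297, -0.955, 0.0], [-0.0, -0.0, -1.0]]
ft_force: [1.0, -0.9, -0.1]
grip_width: 0.327
```

Call:
step_arm:
  increments:
    - [[2.22,-1.4,0.2],[0,0,-0.075]]
    - [[2.32,-1.23,0.2],[0,0,-0.074]]
    - [[2.4,-1.06,0.2],[0,0,-0.075]]
    - [[2.47,-0.88,0.2],[0,0,-0.074]]
    - [[2.53,-0.69,0.2],[0,0,-0.075]]
    - [[2.58,-0.5,0.2],[0,0,-0.074]]
    - [[2.61,-0.31,0.2],[0,0,-0.075]]
    - [[2.62,-0.11,0.2],[0,0,-0.074]]
    - [[2.62,0.08,0.2],[0,0,-0.075]]
    - [[2.61,0.28,0.2],[0,0,-0.074]]

```text
clock: 1.82
eef_pos: [0.361, -0.2192, 0.2806]
tool_rot: [[0.497, 0.868, -0.0], [0.868, -0.497, -0.001], [-0.001, 0.0, -1.0]]
ft_force: [0.7, -0.5, 0.2]
grip_width: 0.008
```

Call:
step_arm:
  increments:
    - [[1.39,1.1,0.8],[0,0,-0.031]]
    - [[1.35,1.15,0.8],[0,0,-0.031]]
    - [[1.32,1.19,0.8],[0,0,-0.032]]
    - [[1.28,1.23,0.8],[0,0,-0.031]]
    - [[1.24,1.27,0.8],[0,0,-0.032]]
    - [[1.2,1.31,0.8],[0,0,-0.031]]
    - [[1.16,1.34,0.8],[0,0,-0.032]]
    - [[1.11,1.38,0.8],[0,0,-0.031]]
    - [[1.07,1.41,0.8],[0,0,-0.032]]
    - [[1.02,1.45,0.8],[0,0,-0.031]]

```text
clock: 2.65
eef_pos: [0.5261, -0.1551, 0.2]
tool_rot: [[0.207, 0.978, -0.001], [0.978, -0.207, 0.0], [0.0, -0.001, -1.0]]
ft_force: [-0.4, -0.5, 0.3]
grip_width: 0.002
```

Run:
```python
from cell import *
from plan import *
import cv2
s=sensors.observe();print(s['clock'],s['eef_pos'],s['joint_positions'],s['ft_force'],s['grip_width'])
ci=camera_info('wrist');print(ci)
cv2.imwrite('pics/w1.png',snapshot('wrist'));cv2.imwrite('pics/sc1.png',snapshot('scene'))
rows(s['eef_pos'],s['tool_rot'],[(10,(.526,-.152,.103),78)])
```

```text
2.65 [ 0.52612641 -0.15513616  0.19996589] [ 0.91202701  0.44521216 -0.85525723  1.82462386  0.38452373  1.04767221
 -0.30038981] [-0.41171516 -0.54807459  0.32943094] 0.00235600154661926
{'intrinsics': array([[294.51761858,   0.        , 280.06879033],
       [  0.        , 294.51761858, 205.47980221],
       [  0.        ,   0.        ,   1.        ]]), 'origin': array([ 0.5397169 , -0.08639799,  0.3594942 ]), 'attitude': array([[ 9.78206859e-01,  2.00167529e-01,  5.51751972e-02],
       [-2.07631477e-01,  9.43946503e-01,  2.56620670e-01],
       [-7.15309062e-04, -2.62484208e-01,  9.64936023e-01]])}
[[[0.03, -0.01, 0.97], [-0.0, -0.0, 0.0]], [[0.03, -0.01, 0.97], [-0.0, -0.0, 0.0]], [[0.03, -0.01, 0.97], [-0.0, -0.0, 0.0]], [[0.03, -0.01, 0.97], [-0.0, -0.0, 0.0]], [[0.03, -0.01, 0.97], [-0.0, -0.0, 0.0]], [[0.03, -0.0, 0.97], [-0.0, -0.0, 0.0]], [[0.03, -0.01, 0.97], [-0.0, -0.0, 0.0]], [[0.03, -0.0, 0.97], [-0.0, -0.0, 0.0]], [[0.03, -0.01, 0.97], [-0.0, -0.0, 0.0]], [[0.03, -0.0, 0.97], [-0.001, -0.0, 0.001]]]
10 [ 0.526 -0.152  0.103] 77.99 [ 0.  0. -1.]
```

View pics/w1.png

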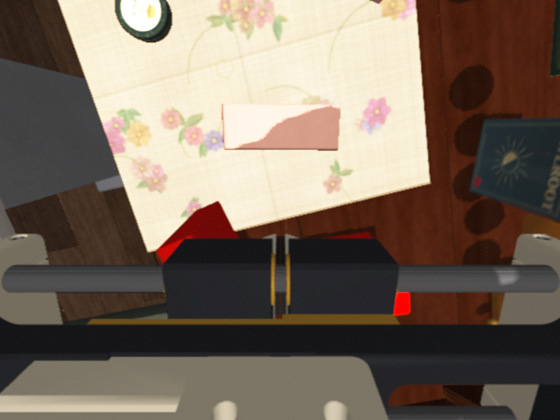

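View pics/sc1.png

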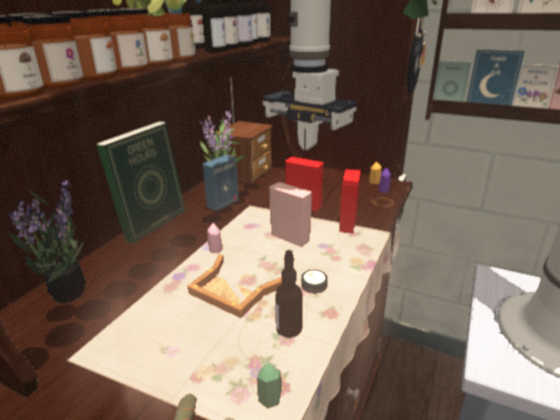

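Call:
step_arm:
  increments:
    - [[0.03,0,0.97],[0,0,0]]
    - [[0.03,0,0.97],[0,0,0]]
    - [[0.03,0,0.97],[0,0,0]]
    - [[0.03,0,0.97],[0,0,0]]
    - [[0.03,0,0.97],[0,0,0]]
    - [[0.03,0,0.97],[0,0,0]]
    - [[0.03,0,0.97],[0,0,0]]
    - [[0.03,0,0.97],[0,0,0]]
    - [[0.03,0,0.97],[0,0,0]]
    - [[0.03,0,0.97],[0,0,0]]

```text
clock: 3.58
eef_pos: [0.5263, -0.1525, 0.1027]
tool_rot: [[0.208, 0.978, 0.0], [0.978, -0.208, 0.0], [0.0, -0.0, -1.0]]
ft_force: [0.8, 0.0, -0.2]
grip_width: 0.002
```

Call:
step_arm:
  increments:
    - [[0.4,0,0],[0,0,0]]
    - [[0.4,0,0],[0,0,0]]
    - [[0.4,0,0],[0,0,0]]
    - [[0.4,0,0],[0,0,0]]
    - [[0.4,0,0],[0,0,0]]
    - [[0.3,0,0],[0,0,0]]
    - [[0.3,0,0],[0,0,0]]
    - [[0.3,0,0],[0,0,0]]
    - [[0.3,0,0],[0,0,0]]
    - [[0.3,0,0],[0,0,0]]

```text
clock: 4.42
eef_pos: [0.5336, -0.1181, 0.1038]
tool_rot: [[0.209, 0.978, 0.0], [0.978, -0.209, -0.0], [-0.0, 0.0, -1.0]]
ft_force: [0.2, 0.4, -1.2]
grip_width: 0.006
```

Run:
```python
from cell import *
import cv2
s=sensors.observe();print(s['clock'],s['eef_pos'],s['ft_force'])
cv2.imwrite('pics/w2.png',snapshot('wrist'));cv2.imwrite('pics/sc2.png',snapshot('scene')[100:340,120:440])
```

```text
4.4167 [ 0.53360907 -0.11812214  0.10378763] [ 0.21724706  0.41358026 -1.15241881]
```

View pics/sc2.png

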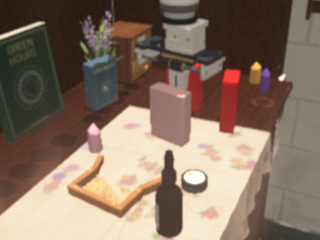

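View pics/w2.png

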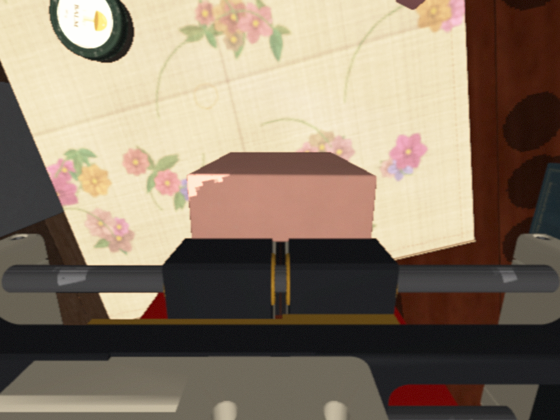

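Call:
step_arm:
  increments:
    - [[0.2,0,0],[0,0,0]]
    - [[0.2,0,0],[0,0,0]]
    - [[0.2,0,0],[0,0,0]]
    - [[0.2,0,0],[0,0,0]]
    - [[0.2,0,0],[0,0,0]]
    - [[0.2,0,0],[0,0,0]]
    - [[0.2,0,0],[0,0,0]]
    - [[0.2,0,0],[0,0,0]]
    - [[0.2,0,0],[0,0,0]]
    - [[0.2,0,0],[0,0,0]]

```text
clock: 5.35
eef_pos: [0.5378, -0.0984, 0.1037]
tool_rot: [[0.208, 0.978, 0.0], [0.978, -0.208, 0.0], [0.0, 0.0, -1.0]]
ft_force: [-0.7, -0.3, -0.1]
grip_width: 0.004
```

Run:
```python
from cell import *
import cv2
s=sensors.observe();print(s['clock'],s['eef_pos'],s['ft_force'])
cv2.imwrite('pics/sc3.png',cv2.resize(snapshot('side')[150:350,150:390],None,fx=3,fy=3))
```

```text
5.35 [ 0.5377551  -0.09844676  0.10372755] [-0.74869092 -0.2819304  -0.05439866]
```

View pics/sc3.png

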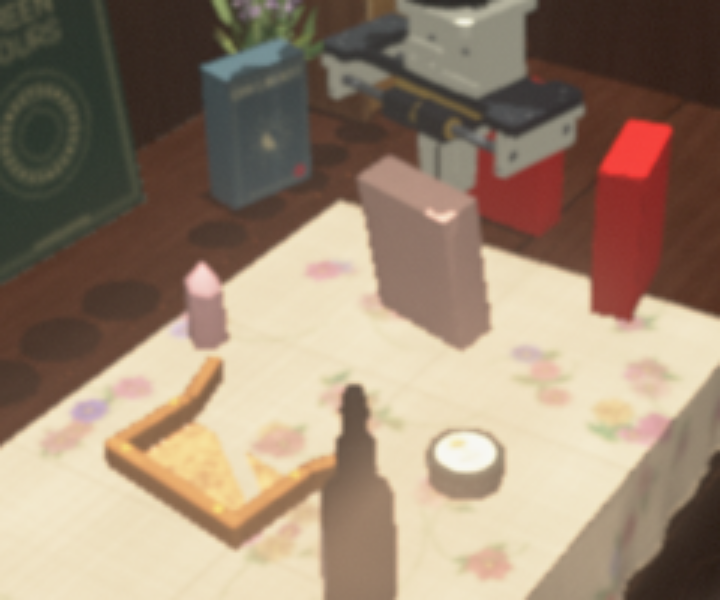

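Tilting nicely about its back edge. I push on, slowly.

Call:
step_arm:
  increments:
    - [[0.15,0,0],[0,0,0]]
    - [[0.15,0,0],[0,0,0]]
    - [[0.15,0,0],[0,0,0]]
    - [[0.15,0,0],[0,0,0]]
    - [[0.15,0,0],[0,0,0]]
    - [[0.15,0,0],[0,0,0]]
    - [[0.15,0,0],[0,0,0]]
    - [[0.15,0,0],[0,0,0]]
    - [[0.15,0,0],[0,0,0]]
    - [[0.15,0,0],[0,0,0]]

```text
clock: 6.23
eef_pos: [0.5409, -0.0839, 0.1037]
tool_rot: [[0.208, 0.978, 0.0], [0.978, -0.208, 0.0], [0.0, 0.0, -1.0]]
ft_force: [0.0, -0.4, 0.2]
grip_width: 0.005
```

Run:
```python
from cell import *
import cv2
s=sensors.observe();print(s['clock'],s['eef_pos'],s['ft_force'])
cv2.imwrite('pics/sc4.png',cv2.resize(snapshot('side')[150:350,150:390],None,fx=3,fy=3))
```

```text
6.2333 [ 0.54086916 -0.08388181  0.10374248] [ 0.02962787 -0.42292187  0.24237554]
```

View pics/sc4.png

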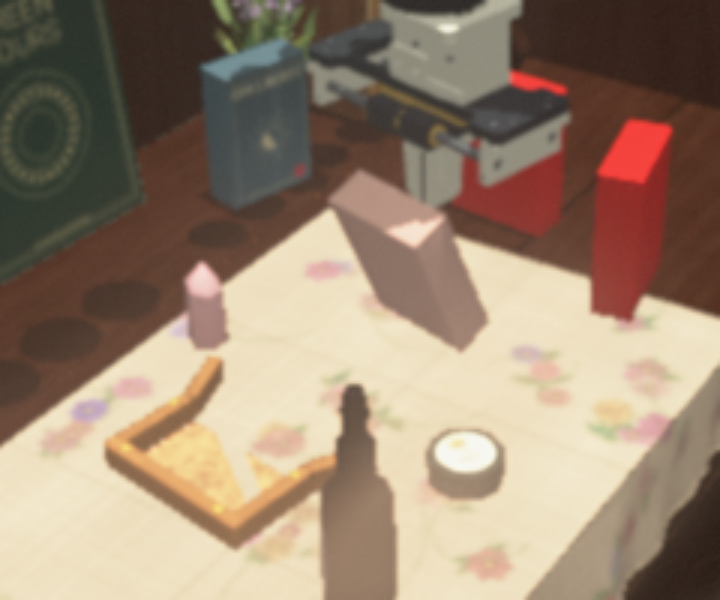

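Call:
step_arm:
  increments:
    - [[0,0,0],[0,0,0]]
    - [[0,0,0],[0,0,0]]
    - [[0,0,0],[0,0,0]]
    - [[-0.4,0,0],[0,0,0]]
    - [[-0.6,0,0],[0,0,0]]
    - [[-0.6,0,0],[0,0,0]]
    - [[-0.6,0,0],[0,0,0]]
    - [[-0.6,0,0],[0,0,0]]
    - [[-0.6,0,0],[0,0,0]]
    - [[-0.6,0,0],[0,0,0]]
  gripper: 4

```text
clock: 7.12
eef_pos: [0.5323, -0.1241, 0.1037]
tool_rot: [[0.209, 0.978, 0.0], [0.978, -0.209, -0.0], [-0.0, 0.0, -1.0]]
ft_force: [0.2, -0.9, 0.1]
grip_width: 0.432
```

Run:
```python
from cell import *
import cv2
s=sensors.observe();print(s['clock'],s['eef_pos'],s['ft_force'])
for n in ('side','scene'):cv2.imwrite(f'pics/{n}5f.png',snapshot(n))
ci=camera_info('wrist');print(ci['origin'],ci['attitude']);cv2.imwrite('pics/w5.png',snapshot('wrist'))
a=cv2.imread('pics/side5f.png');cv2.imwrite('pics/side5.png',cv2.resize(a[170:370,170:370],None,fx=3,fy=3,interpolation=2))
a=cv2.imread('pics/scene5f.png');cv2.imwrite('pics/scene5.png',cv2.resize(a[150:350,170:370],None,fx=3,fy=3,interpolation=2))
```

```text
7.1167 [ 0.53228886 -0.12412779  0.10372593] [ 0.2228098  -0.91836346  0.06245952]
[ 0.54590776 -0.05615146  0.26309179] [[ 9.77453800e-01  2.03628915e-01  5.58510042e-02]
 [-2.11149211e-01  9.42994047e-01  2.57251313e-01]
 [-2.83358918e-04 -2.63244169e-01  9.64729199e-01]]
```

View pics/side5.png

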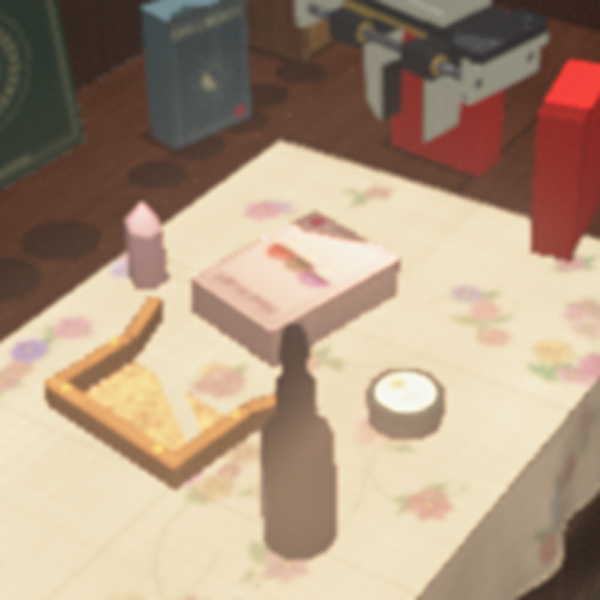

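View pics/scene5.png

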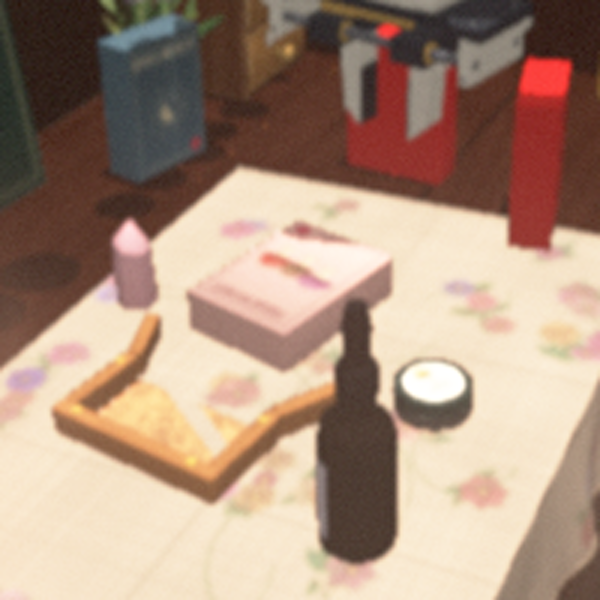

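View pics/w5.png

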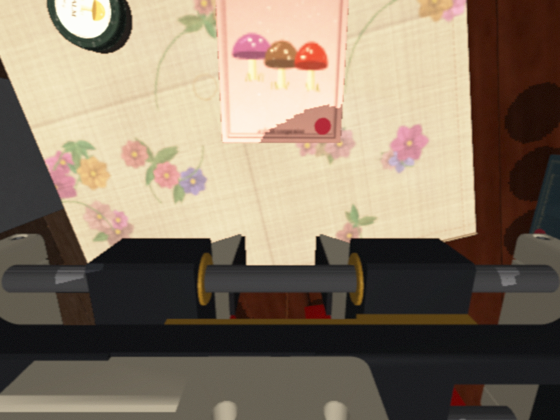

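```bash
cat > lying.py <<'E'
from h import *
o={'scene':(170,150),'side':(170,170)}
def mk(l): return [(n,np.array(L)/1000,np.array([u/3+o[n][0],v/3+o[n][1]])) for n,L,(u,v) in l]
BAY=np.array([.5651,.1769,1.45362])
def relbay(p):
    c,s=np.cos(BAY[2]),np.sin(BAY[2]); r=np.array([[c,s],[-s,c]])@(p[:2]-BAY[:2]); return (r*1000).round(1),np.degrees(p[2]-BAY[2]).round(2)
E
python3 - <<'E'
from lying import *
D=mk([('scene',(125,-45,35),(190,290)),('scene',(125,45,35),(284,336)),('scene',(0,45,35),(392,263)),('scene',(125,45,0),(284,369)),('scene',(125,-45,0),(192,325)),('scene',(0,45,0),(392,291)),
('side',(125,-45,35),(193,282)),('side',(125,45,35),(275,331)),('side',(0,45,35),(400,264)),('side',(0,-45,35),(315,212)),('side',(125,45,0),(277,364)),('side',(0,45,0),(398,290)),('side',(125,-45,0),(195,312))])
p,r=fit(D,[.54,-.07,1.36]);print('heel',p,np.degrees(p[2]),relbay(p));print(r.round(1).tolist())
# wrist check
K=np.array([[294.5,0,280.07],[0,294.5,205.48],[0,0,1]]);O=np.array([ 0.54590776,-0.05615146,0.26309179]);R=np.array([[ 9.77453800e-01,2.03628915e-01,5.58510042e-02],[-2.11149211e-01,9.42994047e-01,2.57251313e-01],[-2.83358918e-04,-2.63244169e-01,9.64729199e-01]])
q=[]
for uv in [(222,141),(342,143),(219,0),(347,0)]:
    d=R@((np.linalg.inv(K)@[*uv,1])*[1,-1,-1]); q.append(O+d*(.035-O[2])/d[2])
q=np.array(q);print(q.round(4),np.degrees(np.arctan2(*(q[1]-q[0])[[1,0]]))+90,(q[0]+q[1])/2,np.linalg.norm(q[1]-q[0]))
E
```

```text
heel [ 0.54430034 -0.06975319  1.36817217] 78.39049115714235 (array([-247.4,   -8.2]), np.float64(-4.9))
[[-1.6, -1.0], [0.4, -1.7], [0.3, -3.7], [0.9, 1.7], [-1.2, 1.2], [0.1, 0.5], [-0.9, -2.1], [-0.1, -0.1], [0.6, -2.7], [0.5, -1.3], [-0.2, 2.3], [1.1, 1.6], [-0.6, 0.9]]
[[ 0.5004 -0.0582  0.035 ]
 [ 0.589  -0.0789  0.035 ]
 [ 0.5228  0.0321  0.035 ]
 [ 0.6072  0.0139  0.035 ]] 76.8764218535612 [ 0.54470413 -0.06852409  0.035     ] 0.09100134258785987
```

Run:
```python
from plan import *
from cell import *
s=sensors.observe()
rows(s['eef_pos'],s['tool_rot'],[(2,(.5375,-.1025,.09),78),(8,(.538,-.1,.015),78)])
```

```text
[[[1.11, 0.03, 0.68], [-0.0, 0.0, -0.001]], [[1.1, 0.03, 0.69], [-0.0, 0.0, -0.001]], [[0.03, -0.0, 0.94], [-0.0, 0.0, 0.0]], [[0.03, -0.0, 0.94], [-0.0, 0.0, 0.0]], [[0.03, -0.0, 0.94], [-0.0, 0.0, 0.0]], [[0.03, -0.0, 0.94], [-0.0, 0.0, 0.0]], [[0.04, -0.0, 0.93], [-0.0, 0.0, 0.0]], [[0.03, -0.0, 0.94], [-0.0, 0.0, 0.0]], [[0.04, -0.0, 0.93], [-0.0, 0.0, 0.0]], [[0.03, -0.01, 0.94], [-0.0, 0.0, 0.0]]]
10 [ 0.538 -0.1    0.015] 78.0 [-0. -0. -1.]
```

Call:
step_arm:
  increments:
    - [[1.1,0.03,0.68],[0,0,0]]
    - [[1.1,0.03,0.68],[0,0,0]]
    - [[0.03,0,0.94],[0,0,0]]
    - [[0.03,0,0.94],[0,0,0]]
    - [[0.03,0,0.94],[0,0,0]]
    - [[0.03,0,0.94],[0,0,0]]
    - [[0.03,0,0.94],[0,0,0]]
    - [[0.03,0,0.94],[0,0,0]]
    - [[0.03,0,0.94],[0,0,0]]
    - [[0.03,0,0.94],[0,0,0]]
  gripper: 4

```text
clock: 8.1
eef_pos: [0.5381, -0.0996, 0.0139]
tool_rot: [[0.209, 0.978, -0.0], [0.978, -0.209, 0.0], [-0.0, -0.0, -1.0]]
ft_force: [0.3, -0.5, -0.7]
grip_width: 0.433
```

```bash
cat > look.py <<'E'
from cell import *
import cv2,sys
k=sys.argv[1]
s=sensors.observe();print(s['clock'],s['eef_pos'],s['ft_force'],s['grip_width'])
ci=camera_info('wrist');print(repr(ci['origin']),repr(ci['attitude']))
a=snapshot('wrist');b=snapshot('scene')
cv2.imwrite(f'pics/w{k}.png',a);cv2.imwrite(f'pics/scene{k}.png',cv2.resize(b[150:350,170:370],None,fx=3,fy=3,interpolation=2))
E
python3 look.py 6
```

```text
8.1 [ 0.53806982 -0.09960839  0.0138885 ] [ 0.2813118  -0.47080221 -0.71171284] 0.4333083914175793
array([ 0.55171099, -0.03086967,  0.1734306 ]) array([[ 9.77858075e-01,  2.01868285e-01,  5.51614100e-02],
       [-2.09269039e-01,  9.43570234e-01,  2.56674274e-01],
       [-2.34268889e-04, -2.62534587e-01,  9.64922554e-01]])
```

View pics/w6.png

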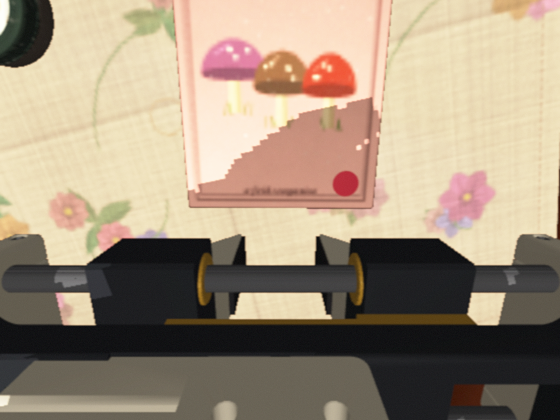

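View pics/scene6.png

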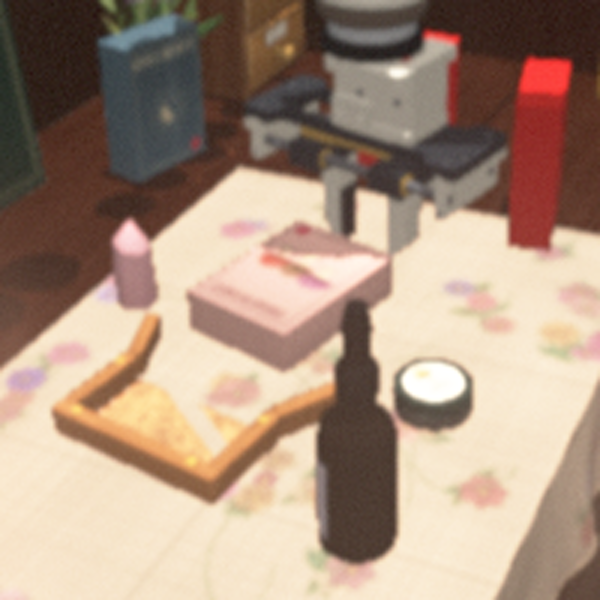

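```bash
cat > bp.py <<'E'
from plan import *
from lying import BAY
def tcp(bx,by,th,z=.015,f=9.5):
    c,s=np.cos(BAY[2]),np.sin(BAY[2]); t=np.radians(th)
    b=np.array([bx-f*np.cos(t),by-f*np.sin(t)])/1000
    return (BAY[0]+c*b[0]-s*b[1],BAY[1]+s*b[0]+c*b[1],z)
H=np.degrees(BAY[2])
def wp(n,bx,by,th): return (n,tcp(bx,by,th),H+th)
E
python3 - <<'E'
from bp import *
from cell import *
s=sensors.observe()
print(tcp(-247,-8,-5))
p,R=rows(s['eef_pos'],s['tool_rot'],[wp(4,-248,-8,-5.2),wp(6,-228,-7.5,-3)])
p,R=rows(p,R,[wp(5,-212,-7,-1),wp(5,-197,-5.5,0)])
E
```

```text
(np.float64(0.5422400700283287), np.float64(-0.07864367072368901), 0.015)
[[[0.51, 0.03, -0.05], [-0.001, -0.0, -0.0]], [[0.51, 0.02, -0.05], [-0.001, -0.0, -0.001]], [[0.5, 0.03, -0.04], [-0.0, -0.0, -0.0]], [[0.51, 0.02, -0.05], [-0.001, -0.0, -0.001]], [[0.33, -0.03, 0.0], [0.0, -0.0, -0.006]], [[0.33, -0.03, 0.0], [0.0, -0.0, -0.006]], [[0.33, -0.03, 0.0], [0.0, -0.0, -0.007]], [[0.33, -0.03, 0.0], [0.0, -0.0, -0.006]], [[0.34, -0.02, 0.0], [0.0, -0.0, -0.007]], [[0.33, -0.02, 0.0], [0.0, -0.0, -0.006]]]
10 [ 0.5443 -0.0598  0.015 ] 80.27 [ 0.  0. -1.]
[[[0.32, -0.02, 0.0], [0.0, -0.0, -0.007]], [[0.32, -0.02, 0.0], [0.0, -0.0, -0.007]], [[0.32, -0.02, 0.0], [0.0, 0.0, -0.007]], [[0.32, -0.01, 0.0], [0.0, 0.0, -0.007]], [[0.32, -0.01, 0.0], [0.0, 0.0, -0.007]], [[0.3, -0.03, 0.0], [0.0, 0.0, -0.004]], [[0.3, -0.03, 0.0], [0.0, 0.0, -0.003]], [[0.3, -0.03, 0.0], [0.0, 0.0, -0.004]], [[0.3, -0.03, 0.0], [0.0, 0.0, -0.003]], [[0.3, -0.03, 0.0], [0.0, 0.0, -0.004]]]
10 [ 0.5464 -0.0288  0.015 ] 83.31 [-0.  0. -1.]
```

Call:
step_arm:
  increments:
    - [[0.51,0.02,-0.03],[0,0,0]]
    - [[0.51,0.02,-0.03],[0,0,0]]
    - [[0.5,0.02,-0.03],[0,0,0]]
    - [[0.51,0.02,-0.03],[0,0,0]]
    - [[0.33,-0.03,0],[0,0,-0.006]]
    - [[0.33,-0.03,0],[0,0,-0.006]]
    - [[0.33,-0.03,0],[0,0,-0.007]]
    - [[0.33,-0.03,0],[0,0,-0.006]]
    - [[0.33,-0.02,0],[0,0,-0.007]]
    - [[0.33,-0.02,0],[0,0,-0.006]]

```text
clock: 9.03
eef_pos: [0.5455, -0.0601, 0.0162]
tool_rot: [[0.171, 0.985, 0.0], [0.985, -0.171, -0.0], [-0.0, 0.0, -1.0]]
ft_force: [-0.2, -2.5, 0.7]
grip_width: 0.435
```

```bash
python3 look.py 7
```

```text
9.0333 [ 0.54548462 -0.06007068  0.01619233] [-0.23194738 -2.49771905  0.70870517] 0.4353714683001094
array([0.55640155, 0.00923495, 0.17572169]) array([[ 9.85203736e-01,  1.65381034e-01,  4.49745809e-02],
       [-1.71387260e-01,  9.50552873e-01,  2.58989656e-01],
       [ 8.12602041e-05, -2.62865647e-01,  9.64832444e-01]])
```

View pics/w7.png

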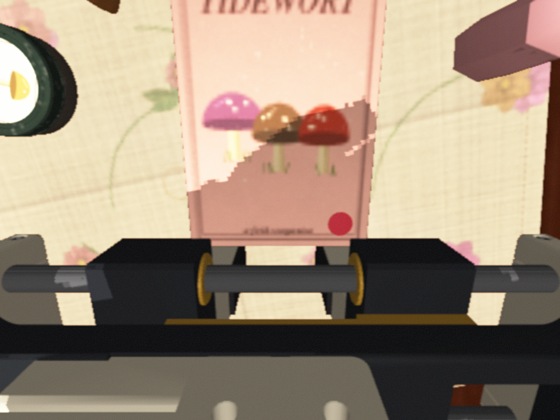

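View pics/scene7.png

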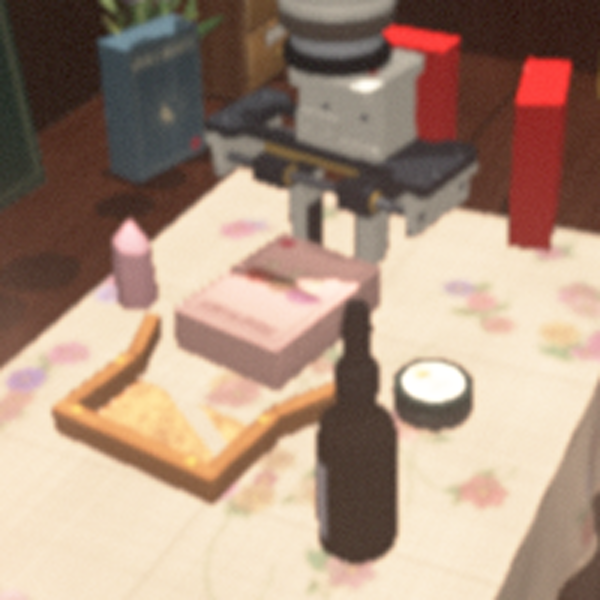

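Run:
```python
from bp import *
from cell import *
s=sensors.observe()
p,R=rows(s['eef_pos'],s['tool_rot'],[wp(10,-193,-4,0)])
p,R=rows(p,R,[wp(10,-160,0,0)])
```

```text
[[[0.34, -0.06, 0.01], [-0.0, -0.0, -0.005]], [[0.34, -0.06, 0.01], [-0.0, -0.0, -0.005]], [[0.34, -0.05, 0.01], [-0.0, -0.0, -0.005]], [[0.34, -0.05, 0.01], [-0.0, -0.0, -0.006]], [[0.34, -0.05, 0.01], [-0.0, -0.0, -0.005]], [[0.34, -0.05, 0.01], [-0.0, -0.0, -0.006]], [[0.33, -0.05, 0.01], [-0.0, -0.0, -0.005]], [[0.34, -0.05, 0.02], [-0.0, -0.0, -0.006]], [[0.34, -0.04, 0.01], [-0.0, -0.0, -0.005]], [[0.33, -0.05, 0.02], [-0.0, -0.001, -0.006]]]
10 [ 0.5454 -0.0247  0.015 ] 83.31 [-0. -0. -1.]
[[[0.33, -0.04, -0.0], [-0.0, 0.0, 0.0]], [[0.33, -0.04, -0.0], [-0.0, 0.0, 0.0]], [[0.33, -0.04, -0.0], [-0.0, 0.0, 0.0]], [[0.33, -0.04, -0.0], [-0.0, 0.0, 0.0]], [[0.33, -0.04, -0.0], [-0.0, 0.0, 0.0]], [[0.33, -0.04, -0.0], [-0.0, 0.0, 0.0]], [[0.33, -0.04, -0.0], [-0.0, 0.0, 0.0]], [[0.33, -0.04, -0.0], [-0.0, 0.0, 0.0]], [[0.33, -0.04, -0.0], [-0.0, 0.0, 0.0]], [[0.33, -0.03, -0.0], [-0.0, 0.0, 0.0]]]
10 [0.5453 0.0085 0.015 ] 83.31 [-0. -0. -1.]
```

Call:
step_arm:
  increments:
    - [[0.34,-0.06,0],[0,0,-0.005]]
    - [[0.34,-0.06,0],[0,0,-0.005]]
    - [[0.34,-0.05,0],[0,0,-0.005]]
    - [[0.34,-0.05,0],[0,0,-0.006]]
    - [[0.34,-0.05,0],[0,0,-0.005]]
    - [[0.34,-0.05,0],[0,0,-0.006]]
    - [[0.34,-0.05,0],[0,0,-0.005]]
    - [[0.34,-0.05,0],[0,0,-0.006]]
    - [[0.34,-0.05,0],[0,0,-0.005]]
    - [[0.34,-0.05,0],[0,0,-0.006]]

```text
clock: 9.97
eef_pos: [0.5453, -0.0252, 0.0161]
tool_rot: [[0.117, 0.993, 0.0], [0.993, -0.117, 0.0], [0.0, 0.0, -1.0]]
ft_force: [0.9, -0.7, -1.0]
grip_width: 0.434
```

```bash
python3 look.py 8
```

```text
9.9667 [ 0.5452818  -0.02522546  0.01611014] [ 0.92335141 -0.69706694 -1.02451959] 0.4336412969052642
array([0.55240327, 0.04457851, 0.17565448]) array([[ 9.93053067e-01,  1.13524542e-01,  3.09480850e-02],
       [-1.17667333e-01,  9.58233855e-01,  2.60657394e-01],
       [-6.44916212e-05, -2.62488203e-01,  9.64935199e-01]])
```

View pics/w8.png

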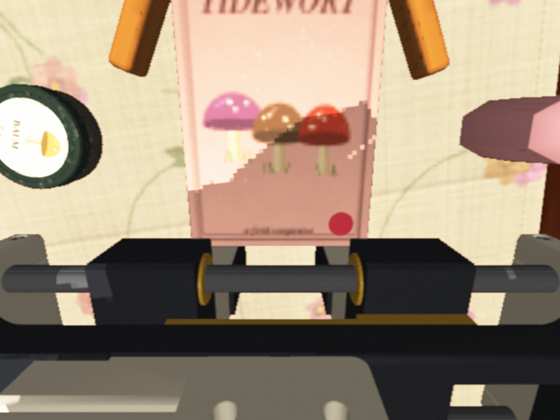

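View pics/scene8.png

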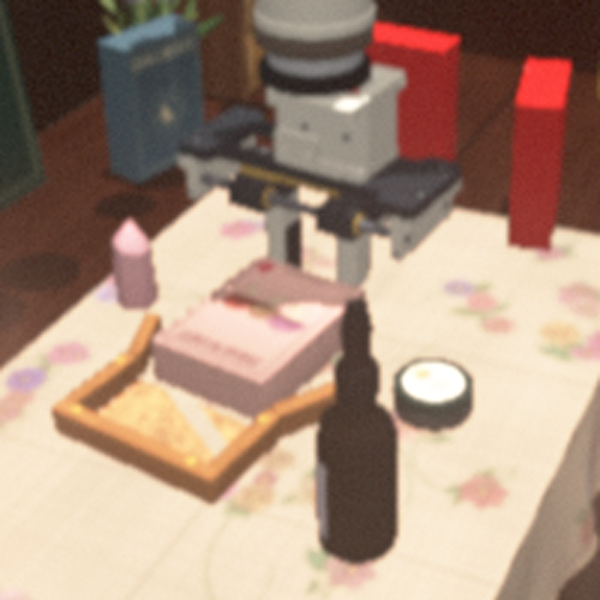

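Call:
step_arm:
  increments:
    - [[0.3,0,0],[0,0,0]]
    - [[0.3,0,0],[0,0,0]]
    - [[0.3,0,0],[0,0,0]]
    - [[0.3,0,0],[0,0,0]]
    - [[0.3,0,0],[0,0,0]]
    - [[0.3,0,0],[0,0,0]]
    - [[0.3,0,0],[0,0,0]]
    - [[0.3,0,0],[0,0,0]]
    - [[0.3,0,0],[0,0,0]]
    - [[0.3,0,0],[0,0,0]]

```text
clock: 10.9
eef_pos: [0.5489, 0.0045, 0.0161]
tool_rot: [[0.118, 0.993, 0.0], [0.993, -0.118, 0.0], [0.0, 0.0, -1.0]]
ft_force: [-0.6, -1.5, -0.1]
grip_width: 0.433
```

```bash
python3 look.py 9
```

```text
10.9 [0.54889293 0.00447323 0.01613521] [-0.61360442 -1.54650534 -0.0755466 ] 0.432733060301865
array([0.55605413, 0.07425832, 0.17568954]) array([[ 9.92982981e-01,  1.14114050e-01,  3.10287539e-02],
       [-1.18257344e-01,  9.58140402e-01,  2.60733908e-01],
       [ 2.34995900e-05, -2.62573711e-01,  9.64911937e-01]])
```

View pics/w9.png

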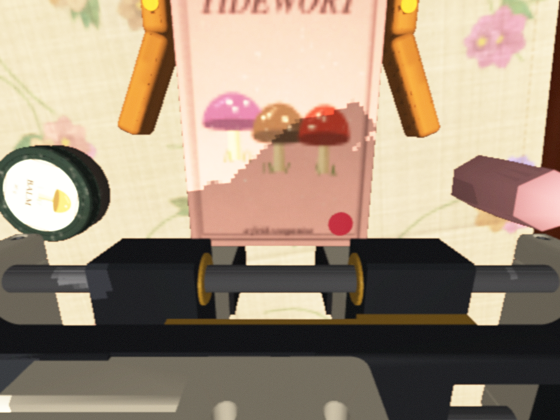

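View pics/scene9.png

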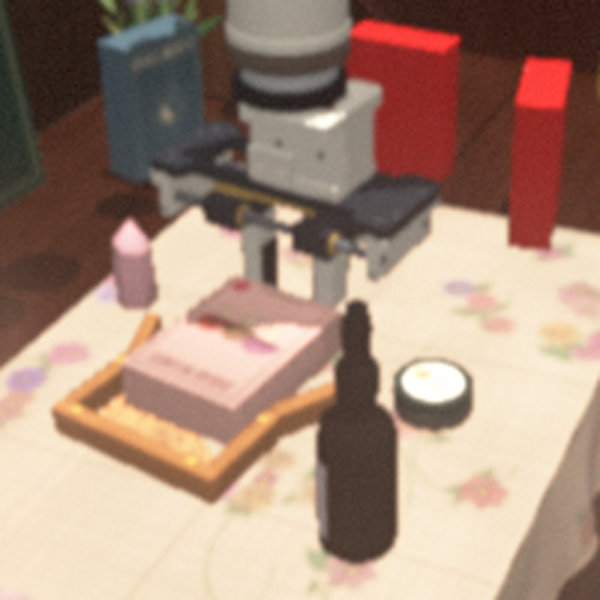

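Call:
step_arm:
  increments:
    - [[0.3,-0.02,0],[0,0,-0.002]]
    - [[0.3,-0.02,0],[0,0,-0.002]]
    - [[0.3,-0.02,0],[0,0,-0.002]]
    - [[0.3,-0.02,0],[0,0,-0.002]]
    - [[0.3,-0.02,0],[0,0,-0.002]]
    - [[0.3,-0.02,0],[0,0,-0.001]]
    - [[0.3,-0.02,0],[0,0,-0.001]]
    - [[0.3,-0.02,0],[0,0,-0.001]]
    - [[0.3,-0.01,0],[0,0,0]]
    - [[0.3,-0.01,0],[0,0,0]]

```text
clock: 11.83
eef_pos: [0.5504, 0.0344, 0.0162]
tool_rot: [[0.105, 0.994, 0.0], [0.994, -0.105, -0.0], [-0.0, 0.0, -1.0]]
ft_force: [-0.3, -2.0, 0.8]
grip_width: 0.434
```

```bash
python3 look.py 10
```

```text
11.8333 [0.55036004 0.03443457 0.01616914] [-0.32695252 -1.97564102  0.78292378] 0.43389982572096386
array([0.55660532, 0.10434682, 0.17568731]) array([[ 9.94436527e-01,  1.01633044e-01,  2.76896568e-02],
       [-1.05337516e-01,  9.59521586e-01,  2.61194053e-01],
       [-2.28766529e-05, -2.62657667e-01,  9.64889087e-01]])
```

View pics/w10.png

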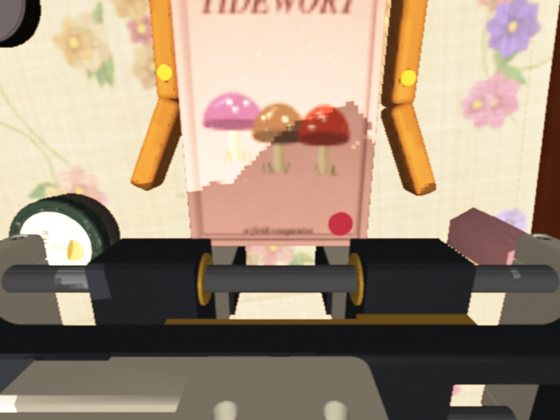

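View pics/scene10.png

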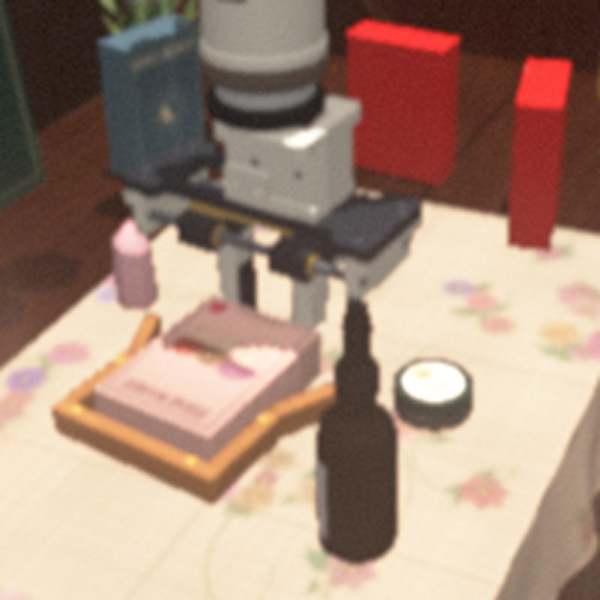

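Call:
step_arm:
  increments:
    - [[0.1,0.02,0],[0,0,0.003]]
    - [[0.1,0.02,0],[0,0,0.003]]
    - [[0.1,0.02,0],[0,0,0.003]]
    - [[0.1,0.02,0],[0,0,0.003]]
    - [[0.1,0.02,0],[0,0,0.003]]
    - [[0.1,0.01,0],[0,0,0.002]]
    - [[0.1,0,0],[0,0,0]]
    - [[0.1,0,0],[0,0,0]]
    - [[0,0,0],[0,0,0]]
    - [[0,0,0],[0,0,0]]

```text
clock: 12.77
eef_pos: [0.5517, 0.0399, 0.016]
tool_rot: [[0.123, 0.992, -0.002], [0.992, -0.123, -0.003], [-0.003, -0.001, -1.0]]
ft_force: [-2.9, -5.9, 3.7]
grip_width: 0.437
```

```bash
python3 look.py 11
```

```text
12.7667 [0.55168846 0.03985501 0.01601811] [-2.85311446 -5.86383634  3.71392555] 0.4365627914070635
array([0.55947011, 0.11011223, 0.17531937]) array([[ 0.99238074,  0.11842592,  0.03399661],
       [-0.12320206,  0.95673838,  0.26357715],
       [-0.0013115 , -0.26575734,  0.96403906]])
```

View pics/w11.png

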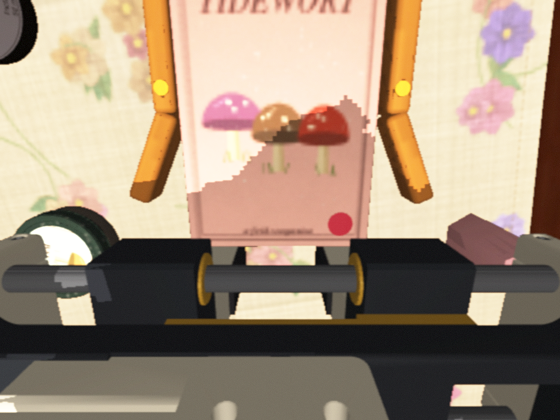

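View pics/scene11.png

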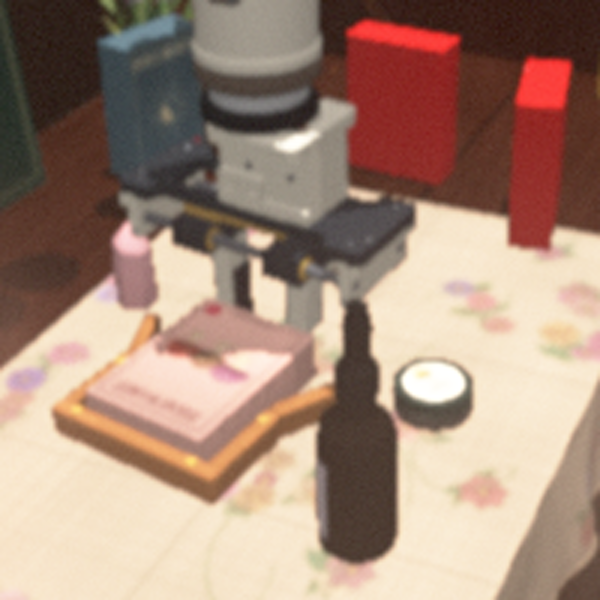

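Call:
step_arm:
  increments:
    - [[0.1,0,0],[0,0,0]]
    - [[0.1,0,0],[0,0,0]]
    - [[0,0,0],[0,0,0]]
    - [[-0.2,0,0],[0,0,0]]
    - [[-0.2,0,0],[0,0,0]]
    - [[-0.3,0,0],[0,0,0]]
    - [[-0.4,0,0],[0,0,0]]
    - [[-0.6,0,0],[0,0,0]]
    - [[-0.8,0,0],[0,0,0]]
    - [[-0.8,0,0],[0,0,0]]

```text
clock: 13.7
eef_pos: [0.5486, 0.0107, 0.0161]
tool_rot: [[0.121, 0.993, 0.0], [0.993, -0.121, 0.0], [0.0, 0.0, -1.0]]
ft_force: [-0.4, 0.4, -0.2]
grip_width: 0.437
```

Call:
step_arm:
  increments:
    - [[0,0,-1.2],[0,0,0]]
    - [[0,0,-1.2],[0,0,0]]
    - [[0,0,-1.2],[0,0,0]]
    - [[0,0,-1.2],[0,0,0]]
    - [[0,0,-1.2],[0,0,0]]
    - [[0,0,-1.5],[0,0,0]]
    - [[0,0,-1.5],[0,0,0]]
    - [[0,0,-1.5],[0,0,0]]
    - [[0,0,-1.5],[0,0,0]]
    - [[0,0,-1.5],[0,0,0]]

```text
clock: 14.53
eef_pos: [0.5487, 0.0118, 0.1531]
tool_rot: [[0.121, 0.993, 0.001], [0.993, -0.121, -0.0], [-0.0, 0.001, -1.0]]
ft_force: [0.1, -0.1, 1.1]
grip_width: 0.435
```

Call:
step_arm:
  increments:
    - [[0,0,-1],[0,0,0]]
    - [[0,0,-1],[0,0,0]]
    - [[0,0,-1],[0,0,0]]
    - [[0.5,0,-1],[0,0,0]]
    - [[0.5,0,-1],[0,0,0]]
    - [[0.5,0,0],[0,0,0]]
    - [[0.5,0,0],[0,0,0]]
    - [[0,0,0],[0,0,0]]
    - [[0,0,0],[0,0,0]]
    - [[0,0,0],[0,0,0]]

```text
clock: 15.37
eef_pos: [0.5505, 0.031, 0.2004]
tool_rot: [[0.121, 0.993, -0.001], [0.993, -0.121, -0.0], [-0.0, -0.001, -1.0]]
ft_force: [-1.1, -1.0, -0.5]
grip_width: 0.435
```

```bash
python3 look.py 12
python3 - <<'E'
from cell import *
import cv2
a=snapshot('side');cv2.imwrite('pics/side12.png',cv2.resize(a[170:370,170:370],None,fx=3,fy=3,interpolation=2))
E
```

```text
15.3667 [0.55052728 0.03103246 0.20037538] [-1.08859232 -0.99359677 -0.48656102] 0.4354392558724049
array([0.55818835, 0.100814  , 0.35992286]) array([[ 0.99253938,  0.11727801,  0.03333827],
       [-0.12191683,  0.95771246,  0.26062066],
       [-0.0013634 , -0.26274077,  0.9648655 ]])
```

View pics/w12.png

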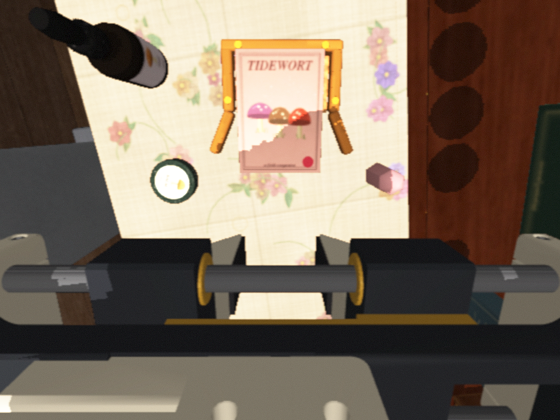

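View pics/scene12.png

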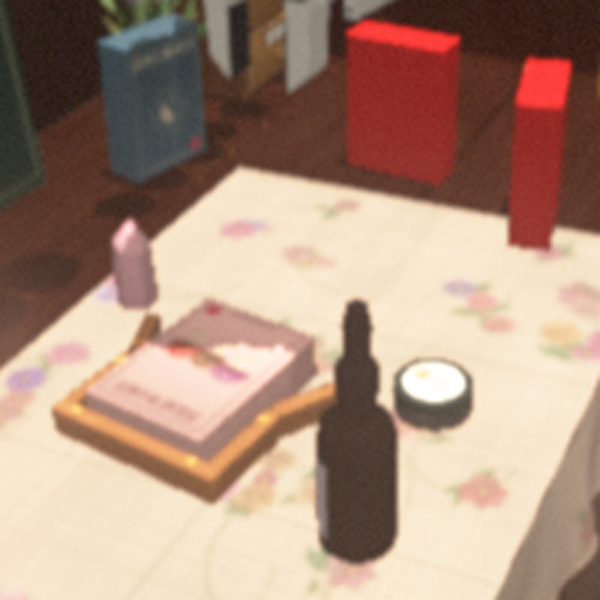

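View pics/side12.png

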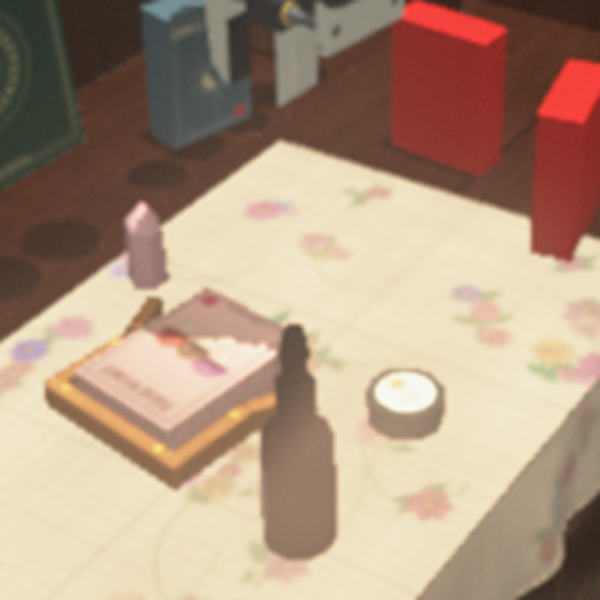

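Run:
```python
import cv2
a=cv2.imread('pics/w12.png')[30:180,205:365];cv2.imwrite('pics/w12z.png',cv2.resize(a,None,fx=4,fy=4,interpolation=2))
```

```text
(no output)
```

View pics/w12z.png

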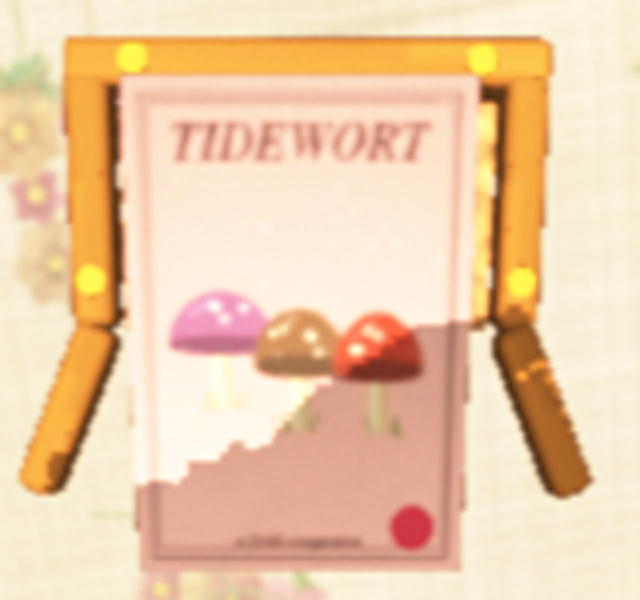

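```bash
python3 -c "
from cell import arm
print(arm.hand_in())"
```

```text
the job is handed in; nothing more can be done
None
```

The deck box now lies cover up in the bay, straight and against the back stop; I handed the job in after about 15.5 s on the robot's clock.

**What I did:** I pushed it over with the shut fingertips high on its cover, then slid it in with two slightly open fingertips on its lower end. On the way I turned it about 5° to line it up with the bay. Nothing was pinched or lifted.

**Final push:** The last reading in the final push was about 7.5 N, with the box against the stop. I then backed the hand off and raised it clear.

**Last checks:**
- **Fit:** the wrist picture showed the head edge along the stop with under about 1° of skew, and the box within the roughly 7 mm of side clearance. It sits a little left of centre.
- **Bystanders:** the bottle, tin, crystal and the red look-alikes appear at the same pixel positions as at the start.
- **Disagreement:** from my first camera fit of the bay, the box stopped about 3 mm short of home, and that fit's sideways position was also a few mm off from the wrist view. I relied on the wrist view and the contact force instead.
- **Not measured:** with the box in place, the gap at the stop is partly hidden, so I judged that contact from the force and the picture.

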